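Swing the stand magnifier over the key

ROBOT

A 6-joint arm with a two-finger parallel gripper is mounted at the origin on the work surface. World frame = base frame: x ahead of the robot, y to its left, z up, the work surface at z = 0. Lengths are in m, angles in degrees, forces in N, time in s.
With the tool pointing down it reaches from about 0.375 to 0.75 m from the base axis. Payload 9 kg.
Tool frame: the origin (TCP) lies between the finger pads, 19 mm behind the fingertips; this is the grasp point; z points along the fingers, y is the line along which they close (so a half turn about z gives the same grasp; the last joint's range is limited). The gripper opens to 85 mm and grips with 20 to 120 N. Pads are 22 mm wide; open, the fingers measure 114 mm over their backs; the gripper's body (76 mm by 85 mm) begins 54 mm behind the grasp point. The pads swing forward as they close: fully open they stand 13 mm farther back than shut.
Start: joints at [-86.786, 5.964, 5.575, 89.605, 0, 77.527], TCP at [0.162, -0.578, 0.25] pointing down, gripper open.
Joint ranges: [-171.21, 171.21], [-48.23, 106.86], [-62.78, 66.21], [-105.2, 120.99], [-86.42, 89.51], [-180, 180]. Speed limits (degrees/s): [127.2, 127.2, 147.25, 180, 180, 180].

INTERFACE

Orientations are given as [roll, pitch, yaw] about the fixed x, y, z axes, in that order (R = Rz(yaw) Ry(pitch) Rx(roll)).
In Python, from plant import robot gives the robot as it stands. Calls block until the motion is done:
- robot.move_pose(position, orientation): joint-space move of the TCP to a pose.
- robot.line_to(position, vel=0.15, rotation=None, guard=None): straight line of the TCP; rotation=None keeps the orientation; vel is the mean speed in m/s. With guard (N) it stops when the force on the tool has changed by that much, and returns True; else False.
- robot.goto_joints(angles): joint-space move.
- robot.set_gripper(opening): finger opening in m; the grip force is fixed at half the most; returns when the fingers have stopped.
- robot.pause(seconds).
- robot.ik(position, orientation): joint angles nearest the present ones, or None.
- robot.observe(): the state.
- robot.grab_frame(name): name is "scene" or "top"; returns the picture (400x640x3 uint8, blue, green, red); there is no depth.
- robot.get_calibration(name): a dict with "vertical_fov" (degrees; the focal length in pixels is half the picture's height over the tangent of half this angle, whatever the lens; pixels are square), "cx", "cy" (the principal point, pixels), "rvec" (rotation vector, rad) and "tvec" (3), from world to camera coordinates, as OpenCV has them. Camera axes: x right, y down, z forward; pixel columns grow to the right and rows downward; lengths in m; the calibration is good to about 2 mm. A picture is of the moment at which its call begins. get_calibration takes no time and is no camera call.
A pose or a line that the arm cannot do raises robot.IKError and nothing moves.
- robot.job_done(): hands the job in; it is judged then, once.
The state is a dict: "time": time; "q": joint angles; "qvel": joint speeds; "joint_torque": joint torques, N m; "tool_pos": TCP position; "tcp_rot": TCP orientation; "ft_force": force on the tool from outside, world axes, zero at the start; "torque": the same for the moment, N m; "gripper_width": finger opening in m; "gripper_force": force on a finger pad.
Only numpy, scipy, OpenCV 4.12 (cv2) and the standard library are available. Lean on these libraries where they do the work, as an engineer would, in place of code of your own. Each camera call takes 0.05 s, during which the arm holds its last target. There are 200 camera calls.

TASK

Swing the stand magnifier's lens round until it hangs centred over the key on the gridded board, by gently pushing its two arms sideways with a fingertip; do not grip anything. Keep off the lens glass, leave the exhibits and everything else lying where they are, and finish with the hand clear.

Things in the scene. Friction and masses are not known exactly. Their poses are not given: they have to be found in the camera images.
- exam_board: black gridded examination board, 300 (x) x 500 (y) x 20 mm, fixed during a run; origin at the centre of its underside
- magnifier: the stand magnifier: heavy grey round base (110 mm across, stands firm and does not shift) on the board with an upright pillar and two level swing arms one after the other, the outer one carrying a round lens; all of it is below 225 mm over the table; origin at the centre of the base's underside, on the pillar's axis
- shoulder (a point): pivot of the inner arm: on the pillar's vertical axis at the inner arm's mid-height, 195 mm over the table. A black tension nut reaches 22 mm above this point
- inner_arm (a joint): angle of the inner arm about the vertical pillar, rad; at 0 it points along the magnifier body's own -y axis, it grows counter-clockwise seen from above, limits -3.2 and 0.6. Stiff: needs 0.5 N m (about 5 N at 100 mm) and stays where it is left; while the outer arm is pushed it may creep along by a few hundredths of a rad
- inner_mid (a point): point on the middle line of the inner arm, 100 mm from the shoulder axis. The arm is a plain steel bar 10 mm wide and 14 mm high, 150 mm from shoulder axis to elbow axis; its local -x axis runs along the arm away from the pillar
- elbow (a point): pivot of the outer arm: on the vertical elbow axis at the outer arm's mid-height, 173 mm over the table, 150 mm from the shoulder axis. The outer arm hangs 22 mm below the inner one; the elbow's nut reaches 39 mm above this point and the hubs are 22 mm across
- outer_arm (a joint): angle of the outer arm relative to the inner arm, rad; 0 is straight on, it grows counter-clockwise seen from above, limits -2.6 and 2.6. Light: needs 0.07 N m (1 N at 70 mm), a seventh of the shoulder's friction, and stays where it is left; while the inner arm is pushed the outer arm is carried along, but the elbow may bend by up to 0.3 rad
- outer_mid (a point): point on the middle line of the outer arm, 70 mm from the elbow axis. The arm is a steel bar 10 mm wide and 14 mm high, bare from 11 mm to 86 mm from the elbow axis, then a ferrule 18 mm wide and the lens frame; its local -x axis runs along the arm towards the lens
- lens_glass: the clear lens, 86 mm across, in a black ring frame of 100 mm outer diameter and 14 mm height at the end of the outer arm; origin at the lens's centre, 150 mm from the elbow axis, 173 mm over the table. Fingers must not touch the glass; the frame may be touched
- key: brass door key, the exhibit to be viewed, lying flat on the board: round bow 25 mm across, blade with two teeth, 55 mm long, 3.5 mm thick; origin at its middle on the underside, local x along the blade
- coin: round coin, 26 mm across, 3 mm thick, an exhibit lying on the board; origin at the centre of its underside
- pocketknife: closed pocketknife, 80 x 18 x 12 mm, dark wooden scales with steel ends, an exhibit lying on the board; origin at the centre of its underside
- marker_tent: blank white folded exhibit marker on the board, 52 mm wide and 46 mm high; origin at the centre of its underside
- powder_jar: small jar of dusting powder with a black cap on the board, 50 mm across, 45 mm high; origin at the centre of its underside
- tape_roll: roll of tape lying on the table left of the board, 64 mm across, 24 mm high; origin at the centre of its underside
- loupe: hand magnifier lying on the table right of the board, ring 68 mm across with a 85 mm handle; origin near the joint of ring and handle, on the underside
- scissors: scissors with green handles lying on the table left of the board, 175 mm long, 10 mm high; origin at the pivot screw, on the underside

How it is judged:
By the outcome, as a careful person would: the job done as asked, in the order asked, and still so for the second after the job is handed in, with the robot touching nothing.
It also fails if it takes over 61 s, if anything falls off the work surface, if the arm or the gripper's body presses on something with over 40 N, if the wrist force passes 120 N, or if a joint passes its speed limit or range.

## Working session

There is one attempt and no reset: what is moved stays moved. The work goes in short steps, each a Python script; the robot and the scene stay as the last script left them, time stands still between calls to the robot, and variables do not carry over. Pictures are saved under pics/ and viewed, at most 10 in all, crops included, and the job is handed in when it is done.

```bash
mkdir -p pics; ls
python3 - <<'E'
from plant import robot
import cv2
for n in("top","scene"):
    cv2.imwrite(f"pics/{n}0.png",robot.grab_frame(n)); print(n,robot.get_calibration(n))
print(robot.observe()["time"], robot.observe()["tcp_rot"])
E
```

```text
pics
top {'vertical_fov': 57.40260335907029, 'cx': 319.009185134142, 'cy': 200.30525230844063, 'rvec': array([ 2.19067131, -2.13538015,  0.14171055]), 'tvec': array([-0.01093685,  0.541433  ,  1.16163511])}
scene {'vertical_fov': 54.82529050706722, 'cx': 324.28847077019697, 'cy': 197.13645184104575, 'rvec': array([ 1.07012794,  2.42375423, -1.01014736]), 'tvec': array([ 0.36366723, -0.17873024,  1.81075002])}
0.1 [-1.79932698e+02 -1.60913217e-02  1.56839707e+01]
```

View pics/top0.png

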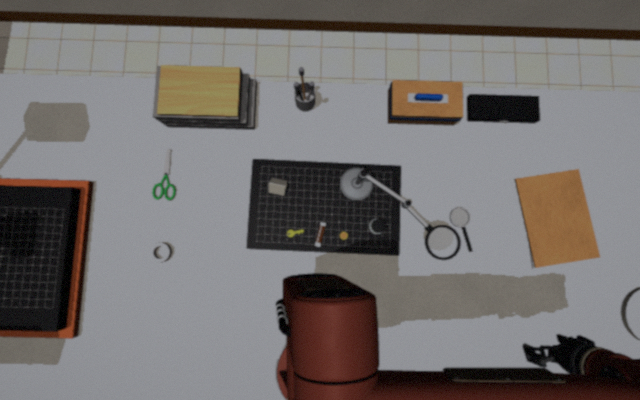

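View pics/scene0.png

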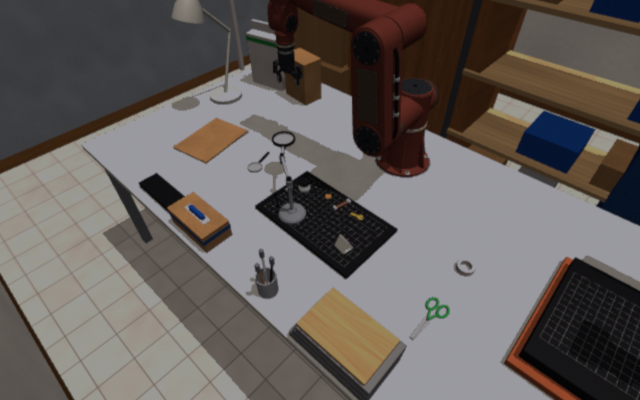

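The top view shows the base at (355,184), shoulder nut (364,174), elbow (407,203), lens (442,241), key (295,233), knife (321,233), coin (344,236), jar (377,226) and tent (277,186). Up is +x and left is +y. The scene view shows the same things from the far side, with the key at (357,216).

```bash
cat > h.py <<'E'
import numpy as np, cv2
from plant import robot
def cal(n):
    c=robot.get_calibration(n); f=200/np.tan(np.radians(c["vertical_fov"]/2))
    return np.array([[f,0,c["cx"]],[0,f,c["cy"]],[0,0,1]]),c["rvec"],c["tvec"]
def ray(n,p):
    K,r,t=cal(n); R=cv2.Rodrigues(r)[0]
    return -R.T@t, R.T@np.linalg.inv(K)@np.array([p[0],p[1],1.])
def onz(n,p,z):
    o,d=ray(n,p); return o+d*(z-o[2])/d[2]
def two(p,q):
    o,d=ray("top",p); o2,e=ray("scene",q)
    s=np.linalg.lstsq(np.c_[d,-e],o2-o,rcond=None)[0]
    a,b=o+s[0]*d,o2+s[1]*e
    return (a+b)/2,np.linalg.norm(a-b)
def proj(n,P):
    K,r,t=cal(n); return cv2.projectPoints(np.atleast_2d(np.array(P,float)),r,t,K,None)[0][:,0]
def keymask(im,roi):
    h=cv2.cvtColor(im,cv2.COLOR_BGR2HSV); m=cv2.inRange(h,(22,120,80),(35,255,255))
    z=np.zeros_like(m); x0,y0,x1,y1=roi; z[y0:y1,x0:x1]=m[y0:y1,x0:x1]; return z
def frame_fit(im,roi):   # dark ring on light table
    x0,y0,x1,y1=roi; g=cv2.cvtColor(im,cv2.COLOR_BGR2GRAY)[y0:y1,x0:x1]
    m=cv2.inRange(g,0,60); c=max(cv2.findContours(m,cv2.RETR_EXTERNAL,cv2.CHAIN_APPROX_NONE)[0],key=cv2.contourArea)
    e=cv2.fitEllipse(cv2.convexHull(c)); return (e[0][0]+x0,e[0][1]+y0),e[1]
E
python3 - <<'E'
from h import *
T=cv2.imread("pics/top0.png");S=cv2.imread("pics/scene0.png")
np.set_printoptions(precision=4,suppress=True)
def ext(m):
    p=cv2.findNonZero(m)[:,0].astype(float); r=cv2.minAreaRect(p.astype(np.float32)); return r
kt=ext(keymask(T,(270,220,312,245)));ks=ext(keymask(S,(340,200,372,225)));print(kt,ks)
print("key",onz("top",kt[0],.0235),onz("scene",ks[0],.0235),two(kt[0],ks[0]))
lt=frame_fit(T,(418,215,464,265));ls=frame_fit(S,(268,125,300,150));print(lt,ls)
print("lens",onz("top",lt[0],.173),two(lt[0],ls[0]))
for n,p,z in[("elbow",(407,203),.2),("shoulder",(364,174),.21),("base",(355,184),.04),("knife",(321,233),.03),("coin",(344,236),.023),("jar",(377,226),.065),("tent",(277,186),.04),("b",(253,159),.02),("b",(401,166),.02),("b",(400,255),.02),("b",(247,248),.02)]: print(n,onz("top",p,z))
cv2.imwrite("pics/c1.png",cv2.resize(T[150:270,240:480],None,fx=3.3,fy=3.3,interpolation=cv2.INTER_CUBIC))
E
```

```text
((294.8402404785156, 231.01547241210938), (7.615096092224121, 15.737865447998047), 66.03751373291016) ((355.300048828125, 214.40005493164062), (7.155416965484619, 2.236067771911621), 26.56505012512207)
key [0.4398 0.0791 0.0235] [0.4373 0.0744 0.0235] (array([0.4403, 0.0779, 0.0284]), np.float64(0.002231764469341152))
((441.0981330871582, 240.51251792907715), (32.79041290283203, 39.24951934814453)) ((283.2157220840454, 139.0035343170166), (16.77182388305664, 22.80354118347168))
lens [ 0.4179 -0.3475  0.173 ] (array([ 0.4176, -0.347 ,  0.1727]), np.float64(0.0012525181565137846))
elbow [ 0.52   -0.2435  0.2   ]
shoulder [ 0.5977 -0.1202  0.21  ]
base [ 0.5975 -0.1134  0.04  ]
knife [ 0.4353 -0.0062  0.03  ]
coin [ 0.4277 -0.0816  0.023 ]
jar [ 0.4607 -0.1821  0.065 ]
tent [0.5841 0.1411 0.04  ]
b [0.6765 0.227  0.02  ]
b [ 0.6661 -0.2691  0.02  ]
b [ 0.3708 -0.2652  0.02  ]
b [0.381  0.2327 0.02  ]
```

View pics/c1.png

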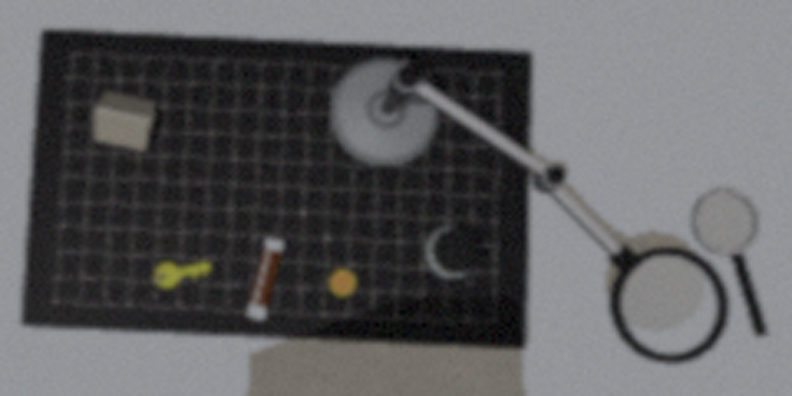

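The crop shows, mapped back to full-picture pixels: lens centre (442.4,241.7), key middle (294.9,231.7), shoulder nut (363.2,172.4), elbow nut (406.1,202.4). Plan: push the inner arm clockwise by about 75°, then the outer arm clockwise by about 50°.

```bash
cat >> h.py <<'E'
def ud(a): return np.array([np.cos(a),np.sin(a)])
def P(pivot,a,r,off,z):  # off along ccw normal of the arm direction a
    xy=pivot+r*ud(a)+off*ud(a+np.pi/2); return [xy[0],xy[1],z]
def ori(a): return [180,0,np.degrees(a)]
def arc(pivot,a0,a1,r,off,z,vel=.06):
    n=max(1,int(np.ceil(abs(a1-a0)/np.radians(13))))
    for a in np.linspace(a0,a1,n+1)[1:]: robot.line_to(P(pivot,a,r,off,z),vel=vel,rotation=ori(a))
def st():
    o=robot.observe(); print("t %.1f"%o["time"],np.round(o["tool_pos"],4),"F",np.round(o["ft_force"],2))
    return o
E
python3 - <<'E'
from h import *
np.set_printoptions(precision=4,suppress=True)
K=onz("top",(294.9,231.6),.0235)[:2];S=onz("top",(363.2,172.4),.215)[:2];E=onz("top",(406.1,202.4),.21)[:2];L=onz("top",(442.4,241.7),.173)[:2]
print(K,S,E,L,np.linalg.norm(E-S),np.linalg.norm(L-E))
a=np.arctan2(*(E-S)[::-1])%(2*np.pi);b=np.arctan2(*(L-E)[::-1])%(2*np.pi)
d=K-S;D=np.linalg.norm(d);g=np.arctan2(d[1],d[0]);h=np.arccos(D/.3)
print("inner,outer now",np.degrees([a,b]),"target",np.degrees([g+h,g-h]),D)
robot.set_gripper(0); 
p=P(S,a,.1,.045,.204)
robot.line_to([.162,-.578,.30],vel=.2)
robot.move_pose(p[:2]+[.30],ori(a)); robot.line_to(p,vel=.15); st()
print(robot.line_to(P(S,a,.1,.005,.204),vel=.03,guard=2)); o=st()
v=np.array(o["tool_pos"][:2])-S; print("off",v@ud(a+np.pi/2),"r",v@ud(a))
cv2.imwrite("pics/s1.png",robot.grab_frame("scene")[80:260,200:440].repeat(3,0).repeat(3,1))
E
```

```text
[0.4379 0.0788] [ 0.6012 -0.1173] [ 0.5204 -0.2385] [ 0.4147 -0.3511] 0.14566076950124804 0.15450117478958114
inner,outer now [236.3224 226.805 ] target [161.4939  98.0651] 0.25520380311494745
t 4.5 [ 0.5835 -0.2258  0.2052] F [ 0.26 -0.9   0.44]
True
t 5.4 [ 0.5625 -0.2116  0.2038] F [ 0.27 -0.25  1.13]
off 0.020063328048125224 r 0.09994708708332975
```

View pics/s1.png

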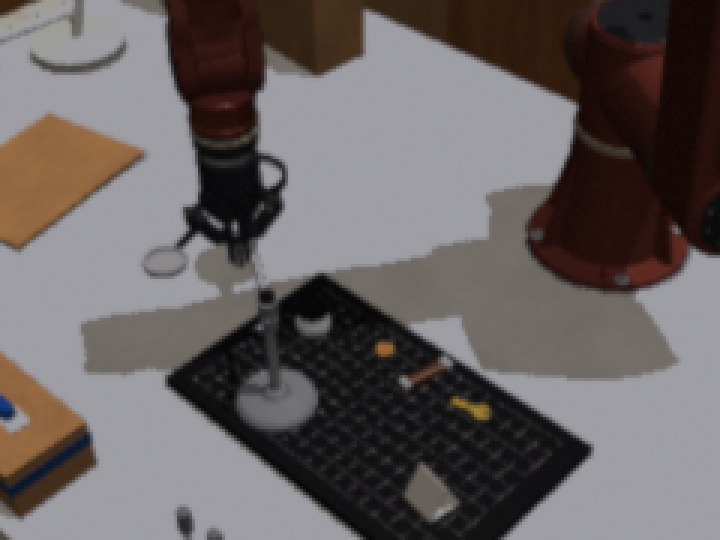

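The picture shows the closed fingers beside the inner arm, on its outer side and level with it. The contact offset of 20 mm is as expected, so I sweep the inner arm.

Run:
```python
from h import *
S=np.array([.6012,-.1173])
a0,a1=np.radians([236.3,163])
arc(S,a0,a1,.1,.0195,.204); st()
robot.line_to(P(S,a1,.1,.045,.204),vel=.1)
p=P(S,a1,.1,.045,.30); robot.line_to(p,vel=.25)
robot.move_pose([.50,-.33,.33],ori(a1)); st()
T=robot.grab_frame("top");cv2.imwrite("pics/t2full.png",T); cv2.imwrite("pics/s2full.png",robot.grab_frame("scene"))
cv2.imwrite("pics/t2.png",cv2.resize(T[150:270,240:480],None,fx=3.3,fy=3.3,interpolation=cv2.INTER_CUBIC))
```

```text
t 8.5 [ 0.4999 -0.1067  0.204 ] F [-0.92  0.84 -0.05]
t 10.2 [ 0.5    -0.3288  0.3294] F [ 0.19  1.02 -0.58]
```

View pics/t2.png

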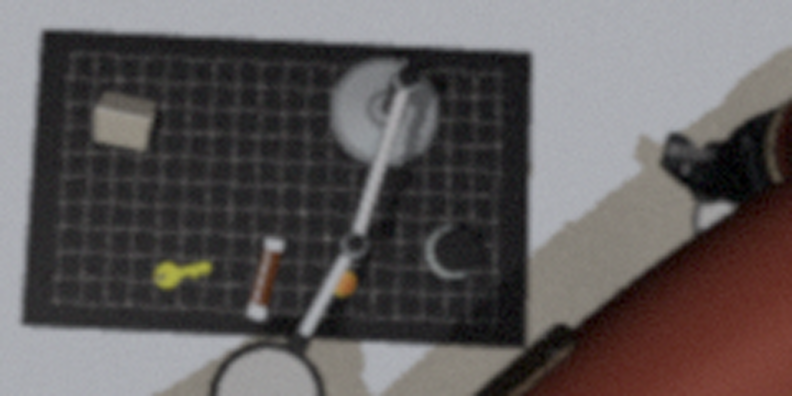

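After the sweep the elbow is at about (347.0,223.3) and the lens centre at about (320.9,268.5). Everything else looks undisturbed.

Run:
```python
from h import *
S=np.array([.6012,-.1173]);K=np.array([.4379,.0788])
E=onz("top",(347.0,223.3),.21)[:2];L=onz("top",(320.9,268.5),.173)[:2]
ang=lambda v:np.degrees(np.arctan2(v[1],v[0]))%360
print(E,L,np.linalg.norm(E-S),np.linalg.norm(L-E),ang(E-S),ang(L-E),ang(L-S),np.linalg.norm(L-S))
a=np.radians(ang(E-S)); E2=S+.15*ud(a); print("E2",E2,ang(L-E2),np.linalg.norm(L-E2),"to key",ang(K-E2),np.linalg.norm(K-E2))
b=np.radians(ang(L-E2))
for r in(.07,.06):
  for off in(.045,.035,.0195): print(r,off,P(E2,b,r,off,.187),robot.ik(P(E2,b,r,off,.187),ori(b)) is not None,robot.ik(P(E2,b,r,off,.26),ori(b)) is not None)
```

```text
[ 0.45796257 -0.07459161] [ 0.330912   -0.00613009] 0.1494689509917793 0.14432195692020228 163.3972600172018 151.68187912757466 157.64255080312773 0.29225733669381276
E2 [ 0.45745366 -0.07443987] 151.63891602396708 0.14380201097348488 to key 97.27174041920354 0.1544823734397041
0.07 0.045 [np.float64(0.3744794655238869), np.float64(-0.08078672037980023), 0.187] True True
0.07 0.035 [np.float64(0.3792297318326884), np.float64(-0.07198700618015344), 0.187] True True
0.07 0.0195 [np.float64(0.3865926446113307), np.float64(-0.05834744917070091), 0.187] True True
0.06 0.045 [np.float64(0.3832791797235337), np.float64(-0.08553698668860171), 0.187] True True
0.06 0.035 [np.float64(0.3880294460323352), np.float64(-0.07673727248895493), 0.187] True True
0.06 0.0195 [np.float64(0.3953923588109775), np.float64(-0.06309771547950241), 0.187] True True
```

Run:
```python
from h import *
E=np.array([.4575,-.0744]); b,b1=np.radians([151.6,98.5]); r=.064
p=P(E,b,r,.042,.187)
robot.move_pose(p[:2]+[.30],ori(b)); robot.line_to(p,vel=.15); st()
print(robot.line_to(P(E,b,r,.021,.187),vel=.03,guard=2)); st()
arc(E,b,b1,r,.0195,.187,vel=.05); st()
robot.line_to(P(E,b1,r,.045,.187),vel=.08); robot.line_to(P(E,b1,r,.045,.30),vel=.25)
robot.move_pose([.46,-.36,.33],ori(b1)); st()
T=robot.grab_frame("top");cv2.imwrite("pics/t3full.png",T); s=robot.grab_frame("scene");cv2.imwrite("pics/s3full.png",s)
c=np.vstack([cv2.resize(T[165:265,250:410],None,fx=4,fy=4,interpolation=cv2.INTER_CUBIC)])
s=cv2.resize(s[150:260,270:400],None,fx=4,fy=4,interpolation=cv2.INTER_CUBIC)
cv2.imwrite("pics/t3.png",c);cv2.imwrite("pics/s3.png",s)
```

```text
t 12.3 [ 0.3816 -0.0813  0.188 ] F [-0.61 -0.34  0.08]
False
t 13.2 [ 0.3912 -0.0624  0.187 ] F [-0.36 -0.21 -0.49]
t 15.2 [ 0.4285 -0.0142  0.187 ] F [0.31 0.27 0.69]
t 17.6 [ 0.4603 -0.3588  0.3302] F [-0.04 -0.08  0.07]
```

View pics/t3.png

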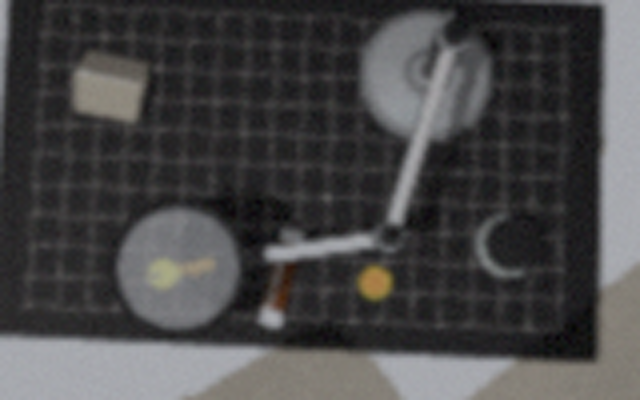

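View pics/s3.png

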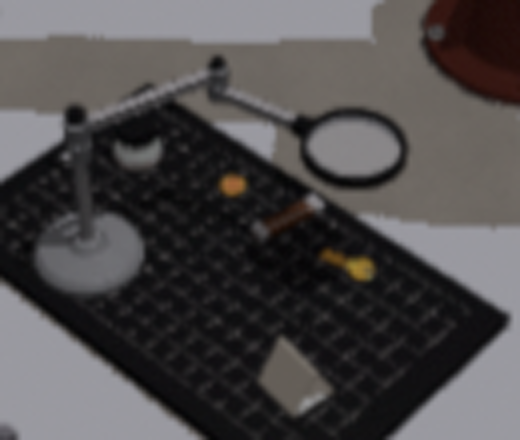

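The lens glass is at about (294.6,231.6) in the top view, and the ring centre at about (358.1,186.6) in the scene view. Next I triangulate and compare with the key, allowing for parallax.

Run:
```python
from h import *
np.set_printoptions(precision=4,suppress=True)
T=cv2.imread("pics/t3full.png");s=cv2.imread("pics/s3full.png")
g=cv2.GaussianBlur(cv2.cvtColor(T,cv2.COLOR_BGR2GRAY),(0,0),1.)
roi=g[210:255,270:318]; m=cv2.inRange(roi,65,255); 
n,l,stt,cc=cv2.connectedComponentsWithStats(m); i=l[21,24]; c=max(cv2.findContours((l==i).astype(np.uint8),0,1)[0],key=cv2.contourArea)
e=cv2.fitEllipse(cv2.convexHull(c)); lt=(e[0][0]+270,e[0][1]+210); print(lt,e[1])
print("L top",onz("top",lt,.173),"L scene",onz("scene",(358.1,186.6),.173),two(lt,(358.1,186.6)))
# key in both views: scene view unobstructed, top original
c=two((294.9,231.6),(270+349/4,150+263/4)); print("key two",c, onz("scene",(270+349/4-.4,150+264/4-.4),.0235),onz("top",(294.9,231.6),.0235))
print("E",onz("top",(250+388.5/4-.5,165+237/4-.5),.21))
h=cv2.cvtColor(T[222:242,285:305],cv2.COLOR_BGR2HSV)
for z in(.0235,.173): print("px of key at",z,proj("top",[.4379,.0788,z]),proj("scene",[.4379,.0788,z]))
```

```text
(293.9953784942627, 231.65497589111328) (30.723228454589844, 31.265140533447266)
L top [0.4325 0.0731 0.173 ] L scene [0.4338 0.0749 0.173 ] (array([0.4324, 0.0735, 0.1711]), np.float64(0.0006866922136651194))
key two (array([0.4366, 0.0809, 0.0199]), np.float64(0.004753676362631081)) [0.4382 0.083  0.0235] [0.4379 0.0788 0.0235]
E [ 0.4567 -0.0736  0.21  ]
px of key at 0.0235 [[294.9122 231.5968]] [[356.0687 215.0282]]
px of key at 0.173 [[292.0586 229.7155]] [[358.2186 187.6456]]
```

The lens is about 8 mm short, which is nearly a pure rotation about the shoulder of roughly −1.8°. I nudge the inner arm.

```bash
cat > look.py <<'E'
from h import *
def look(tag):
    T=robot.grab_frame("top");s=robot.grab_frame("scene");cv2.imwrite(f"pics/t{tag}full.png",T);cv2.imwrite(f"pics/s{tag}full.png",s)
    g=cv2.GaussianBlur(cv2.cvtColor(T,cv2.COLOR_BGR2GRAY),(0,0),1.)
    m=cv2.inRange(g[210:255,270:318],65,255); l=cv2.connectedComponents(m)[1]
    c=max(cv2.findContours((l==l[20,23]).astype(np.uint8),0,1)[0],key=cv2.contourArea)
    e=cv2.fitEllipse(cv2.convexHull(c)); lt=(e[0][0]+270,e[0][1]+210); print(lt,e[1],"L top",onz("top",lt,.173))
    a=cv2.resize(T[190:265,260:360],None,fx=4,fy=4,interpolation=cv2.INTER_CUBIC);b=cv2.resize(s[165:240,315:405],None,fx=4,fy=4,interpolation=cv2.INTER_CUBIC)
    cv2.imwrite(f"pics/c{tag}.png",np.hstack([a,b]))
E
python3 - <<'E'
from look import *
S=np.array([.6012,-.1173]); a,a1=np.radians([163.2,161.2])
p=P(S,a,.1,.045,.204)
robot.move_pose(p[:2]+[.30],ori(a)); robot.line_to(p,vel=.15)
robot.line_to(P(S,a,.1,.022,.204),vel=.05)
robot.line_to(P(S,a1,.1,.0195,.204),vel=.02,rotation=ori(a1)); robot.pause(.2); st()
robot.line_to(P(S,a1,.1,.045,.204),vel=.08); robot.line_to(P(S,a1,.1,.045,.30),vel=.25)
robot.move_pose([.46,-.36,.33],ori(a1)); st()
look("4")
E
```

```text
t 20.6 [ 0.5002 -0.1037  0.204 ] F [-0.65 -3.85 -1.01]
t 22.6 [ 0.4603 -0.3588  0.3296] F [ 0.22  0.26 -0.28]
(292.48083877563477, 230.0098705291748) (30.61202049255371, 31.014598846435547) L top [0.43709297 0.07756819 0.173     ]
```

View pics/c4.png

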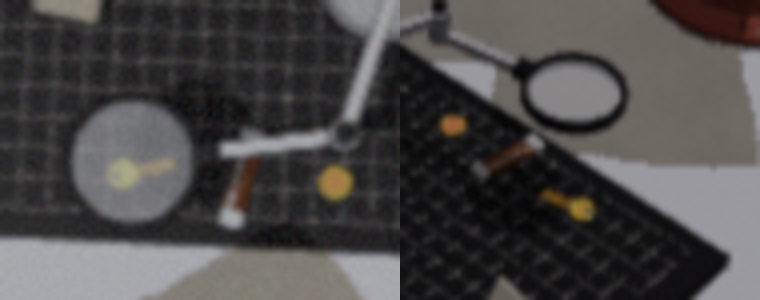

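The glass is now at (292.5,230.0) in the top view against the target (292.1,229.7). In the scene view the ring is at (358.1,187.4) against (358.2,187.6). That puts it within about 2 mm of the key, the exhibits have not moved, and the hand is clear.

```bash
python3 -c "
from plant import robot
print(robot.job_done())"
```

```text
the job is handed in; nothing more can be done
None
```

I swung the lens round with three sideways pushes on the arms; it now hangs over the key to within about 2 mm as measured in both camera views. Nothing else appears to have moved, the hand is clear, and the job was handed in at about 23 s.

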